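# Uncap the sagging bolt and hold the display gate ajar

### The job

Lift the loose red safety cap off the bolt knob of the little white display pen and stand it on the table, rim down. Then lift the sagging bolt over the bent-up lip of its keeper, draw it back as far as it goes and pull the gate open to about 25 degrees. The gate springs shut, so finish while holding it ajar by the knob or the gate, and do not disturb the jar in the pen or the other things on the table.

Things in the scene. Friction and masses are not known exactly. Their poses are not given: they have to be found in the camera images.
- pen: Fixed white picket pen with a wooden floor, outside 128 (x) by 212 (y) mm, posts 114 mm high. Origin on the table under its middle; its own x points from the gate to the back, y to the hinge side, z up. The gate is its -x side, 50 mm in front of the origin. Behind it a round stand with bears, its top 0.28 m high, overhangs the table from x = 0.60 m on: keep the arm clear of it.
- keeper_lip (a point): Top middle of the bent-up lip of the dark steel keeper on the latch post, 89 mm above the table, axes as the pen's. The keeper is a trough open on top, running from the lip 25 mm towards pen -y, with a front cheek up to z = 118 mm that stops the gate from opening while the bolt's end is in it; the lip is its gate-side end.
- gate_hinge (a point): Point on the gate's upright hinge line, 95 mm above the table, at pen x = -50, y = +75 mm. Its axes turn with the gate: shut, they lie along the pen's. The gate is 145 mm wide, 12 mm thick, its top 106 mm above the table.
- gate (a joint): Opening angle of the gate in rad: 0 shut, grows as its free end swings forward, away from the pen (clockwise seen from above), up to 1.2. A spring pulls it shut with about 0.2 Nm at 0 and 0.45 Nm at 0.44 rad. At the start it is shut.
- knob (a point): Middle of the bolt's upright steel knob, a cylinder 19 mm across, 42 mm high (21 mm up and down from here). While the bolt sags this is 147 mm above the table. A square flange, 48 mm wide, lies under the knob, its top 21 mm below here. The knob is 17 mm in front of the gate's plane and, at bolt_draw = 0, 120 mm from the hinge along the gate. Axes as gate_hinge: y is the way to draw.
- bolt_draw (a joint): How far the bolt is drawn back along the gate towards the hinge, in m: 0 fully in, 0.036 fully back; starts at 0 to 0.006, slides smoothly and stays where it is left. A dog hanging under the bolt's end lies behind the keeper's lip and stops it at about 0.009 unless the bolt is lifted; from 0.024 on the bolt's end is clear of the keeper and the gate can swing.
- bolt_lift (a joint): How far the loose bolt is lifted in its tall guides, in m: 0 sagging (it sinks back by its own weight of about 1.2 N), at most 0.016. The dog passes over the lip from about 0.010.
- cap: Loose square cap of red plastic, an upside-down box 44 by 44 mm and 49 mm high, 5 mm wall, 55 to 110 g, that stands rim down on the knob's flange and covers the knob. Origin at the centre of its open rim, z up to the closed top; its sides lie within 7 degrees of the pen's x and y. The table near x = 0.49, y = -0.37 m is clear to stand it on.
- jar: Loose glass jar of sweets with a red lid, 70 mm across and 90 mm high, in the pen; origin at the middle of its underside. Leave it alone.
- tape: Loose tape roll lying flat, 73 mm across, 18 mm high; origin under its middle. Leave it alone.
- tin: Loose red mint tin, 62 by 94 by 24 mm; origin under its middle. Leave it alone.
- lolly: Loose orange lollipop lying down, 29 by 104 by 29 mm; origin under its middle. Leave it alone.

How it is judged:
By the outcome, as a careful person would: the job done as asked, in the order asked, and still so for the second after the job is handed in, while the arm keeps its last pose, push and grip.
It also fails if it takes over 48 s, if anything falls off the work surface, if the arm or the gripper's body presses on something with over 40 N, if the wrist force passes 120 N, or if a joint passes its speed limit or range.

### The arm

A 7-joint arm with a two-finger parallel gripper is mounted at the origin on a cart in front of the work surface, level with it; the furniture and walls round the work are solid. World frame = base frame: x ahead of the robot, y to its left, z up, the work surface at z = 0. Lengths are in m, angles in rad, forces in N, time in s.
With the tool pointing down it reaches from about 0.35 to 0.9 m from the base axis. Payload 8.1 kg.
Tool frame: the origin (TCP) lies midway between the tips of the shut fingers; the grasp point (between the pads) lies 19 mm behind it; z points along the fingers, y is the line along which they close (so a half turn about z gives the same grasp; the last joint's range is limited). The gripper opens to 92 mm and grips with 3 to 60 N. Pads are 19 mm wide; open, the fingers measure 130 mm over their backs; the gripper's body (75 mm by 190 mm) begins 47 mm behind the grasp point.
Start: joints at [1.001, 0.434, 0.025, 1.573, -0.012, 1.134, -0.075], TCP at [0.281, -0.558, 0.227] pointing down, gripper open.
Joint ranges: [-2.62, 2.62], [-0.44, 2.09], [-1.27, 1.32], [0.08, 2.57], [-1.32, 4.46], [0.12, 2], [-2.74, 2.74]. Speed limits (rad/s): [2.22, 2.22, 3.01, 3.01, 3.14, 3.14, 3.14].

### API

Orientations are given as a rotation vector (axis times angle).
In Python, from cell import arm gives the robot as it stands.
- The arm moves only by the tool carry_out, never from a script. Its arguments are lists of equal length, an entry for each row: "claw": the finger opening in cm, from 0 to 9.18; "delta_pos": the shift along the tool's x, y, z in cm, a list of three; "angular": the turn, a rotation vector about the tool's x, y, z in rad, a list of three. In form: {"claw": [claw, ...], "delta_pos": [[dx, dy, dz], ...], "angular": [[ax, ay, az], ...]}. A call has 1 to 20 rows; each row shifts and turns the commanded pose from where the row before left it, along the tool's axes as they then stand; what a row does not reach is not made up. A row lasts 1/10 s, in which the tool goes at most 50 mm and 8.59 degrees, less where a joint would pass 70% of its speed; a pose out of reach is approached as far as the arm can. A call with a gripper value outside its range is refused whole. The fingers move at their own pace and stop on an object; "force" is the grip in N (left out, the last holds). Time passes only in rows, so rows that do not move let the fingers close. It gives the time, the measured TCP pose, the force, the opening and the grip force at its end, in the units of the state.
- arm.observe(): the state, without advancing time (a new reading comes with each control period).
- arm.get_image(name): name is "scene" or "top" or "wrist"; returns a dict with "frame" (420x560x3 uint8, red, green, blue), "mtx" (3x3 intrinsics, pixels), "T" (4x4, takes a point from camera to world coordinates). Camera axes: x right, y down, z forward; pixel columns grow to the right and rows downward; lengths in m; the calibration is good to about 2 mm. A picture is of the moment at which its call begins. There is no depth.
- arm.sign_off(): hands the job in; it is judged then, once.
Trained networks look in a picture, given as the dict that the camera call returned (one of the last four; its "shot" number tells which), for a name from the list of things; names that differ only in an ending like _2 or _b are one class to them, and where a whole thing is asked for, a point or a joint stands for the part that bears it (a point fixed in the world has none). Each returns a list of dicts, best first, with "conf" (0 to 1); they miss things now and then, are a little off and sometimes report something else, mostly with a low value. They report only what shows in the picture. A call takes as long as a camera call.
- arm.look_for(label, picture): "centre" ([column, row] as shares, 0 to 1, of the picture: columns of its width, rows of its height, amid what is visible of it).
- arm.trace(label, picture): "region" (420x560 bool, what is visible of it) and "centre" ([column, row] as shares, 0 to 1, of the picture: columns of its width, rows of its height, amid what is visible of it).
- arm.place_of(label, picture): "centre" ([column, row] as shares, 0 to 1, of the picture: columns of its width, rows of its height: a listed point, or the origin of a listed thing).
The state is a dict: "clock": time; "joints": joint angles; "dq": joint speeds; "joint_efforts": joint torques, N m; "position": TCP position; "ee_rot": TCP orientation; "force": force on the tool from outside, world axes, zero at the start; "ft_torque": the same for the moment, N m; "width": opening from 0.0 (shut) to 1.0 (fully open); "gripper_force": force on a finger pad.
Only numpy, scipy, OpenCV 4.12 (cv2) and the standard library are available. Lean on these libraries where they do the work, as an engineer would, in place of code of your own. Each camera call takes 0.05 s, during which the arm holds its last target. There are 200 camera calls.

## Working session

There is one attempt and no reset: what is moved stays moved. The work goes in short steps, Python scripts to look and compute and a tool call to move; the robot and the scene stay as the last step left them, time stands still between calls to the robot, and variables do not carry over. Pictures are saved under pics/ and viewed, at most 10 in all, crops included, and the job is handed in when it is done.

Besides the shell and the picture viewer there is one more tool, called after "Request:" by a JSON object that holds its "name" and its "arguments". carry_out: Moves the arm, as the interface text tells. Its arguments: {"type":"object","properties":{"claw":{"type":"array","items":{"type":"number"}},"delta_pos":{"type":"array","items":{"type":"array","items":{"type":"number"}}},"angular":{"type":"array","items":{"type":"array","items":{"type":"number"}}},"force":{"type":"number"}},"required":["claw","delta_pos","angular"]}

```bash
mkdir -p pics
cat > h.py <<'E'
import numpy as np, cv2
from cell import arm
from scipy.spatial.transform import Rotation as R
def ray(p,c):
    u=np.array([c[0]*560,c[1]*420,1.0]); T=p["T"]
    d=T[:3,:3]@np.linalg.solve(p["mtx"],u); return T[:3,3],d/np.linalg.norm(d)
def tri(rs):
    A=0;b=0
    for o,d in rs:
        M=np.eye(3)-np.outer(d,d);A=A+M;b=b+M@o
    x=np.linalg.solve(A,b); return x,[np.linalg.norm((np.eye(3)-np.outer(d,d))@(x-o))*1e3 for o,d in rs]
def atz(r,z): o,d=r; return o+d*(z-o[2])/d[2]
def px(p,X):
    T=p["T"];c=T[:3,:3].T@(np.asarray(X)-T[:3,3]);u=p["mtx"]@c;return u[:2]/u[2]
def save(p,n): cv2.imwrite("pics/"+n,p["frame"][:,:,::-1])
E
python3 - <<'E'
from h import *
np.set_printoptions(precision=4,suppress=True)
s=arm.observe();print(s)
ps={n:arm.get_image(n) for n in("scene","top","wrist")}
cv2.imwrite("pics/a.png",cv2.resize(np.hstack([ps["scene"]["frame"],ps["top"]["frame"]])[:,:,::-1],(800,300)))
for n in ps: print(n,ps[n]["T"][:3,3],ps[n]["T"][:3,2],ps[n]["mtx"][0,0])
for l in["pen","keeper_lip","gate_hinge","knob","cap","jar","tape","tin","lolly"]:
    rs=[]
    for n in ps:
        r=arm.place_of(l,ps[n])
        if r: 
            print(l,n,round(r[0]["conf"],2),np.array(r[0]["centre"])*[560,420])
            if r[0]["conf"]>.4 : rs.append(ray(ps[n],r[0]["centre"]))
    if len(rs)>1: print("  ",*tri(rs))
E
```

```text
{'clock': 0.0, 'joints': array([ 1.0014,  0.4352,  0.025 ,  1.5741, -0.0116,  1.134 , -0.0751]), 'dq': array([-0.0003, -0.0015, -0.0002,  0.0017,  0.0004,  0.0013, -0.0001]), 'joint_efforts': array([ -0.0014, -66.7839,   0.9841, -31.4461,  -0.0606,   0.0428,
         0.0001]), 'position': array([ 0.281 , -0.5577,  0.2259]), 'ee_rot': array([-3.055 , -0.7261,  0.0008]), 'force': array([-0.8665, -0.7264, -0.6698]), 'ft_torque': array([-0.0058, -0.0447, -0.0113]), 'gripper_force': 0.0, 'width': 0.9996893516032374}
scene [-0.0499 -0.5046  0.6061] [ 0.5995  0.5424 -0.5885] 444.2368016882833
top [ 0.3341 -0.079   1.29  ] [ 0.1247  0.0064 -0.9922] 524.9287894997786
wrist [ 0.3502 -0.5227  0.3831] [-0.2562 -0.1281 -0.9581] 332.3792375638696
pen scene 0.86 [317.408 226.59 ]
pen top 0.9 [269.808 181.314]
   [ 0.5702 -0.0395 -0.006 ] [np.float64(3.5230795151672156), np.float64(3.5230795151672227)]
keeper_lip scene 0.98 [315.112 223.902]
keeper_lip top 0.58 [295.176 215.88 ]
   [ 0.4734 -0.1025  0.0906] [np.float64(0.20564221756407755), np.float64(0.20564221756400924)]
gate_hinge scene 0.95 [282
[... 391 characters left out ...]
] [np.float64(1.7779663289829486), np.float64(1.7779663289829037)]
jar scene 0.56 [317.912 223.986]
jar top 0.95 [267.792 183.918]
   [ 0.5653 -0.0383  0.0031] [np.float64(1.2868443767072035), np.float64(1.2868443767071607)]
tape scene 0.67 [245.784 188.286]
tape top 0.82 [177.408 185.808]
   [ 0.5645  0.1892 -0.0036] [np.float64(0.10799270002590201), np.float64(0.10799270002614828)]
tin scene 0.8 [204.904 236.082]
tin top 0.97 [203.616 262.29 ]
   [ 0.3751  0.1209 -0.0035] [np.float64(2.895157980633705), np.float64(2.895157980633577)]
lolly scene 0.69 [368.592 349.104]
lolly top 0.7 [374.472 262.92 ]
   [ 0.3678 -0.2996 -0.0018] [np.float64(4.315301225241034), np.float64(4.315301225241015)]
```

View pics/a.png

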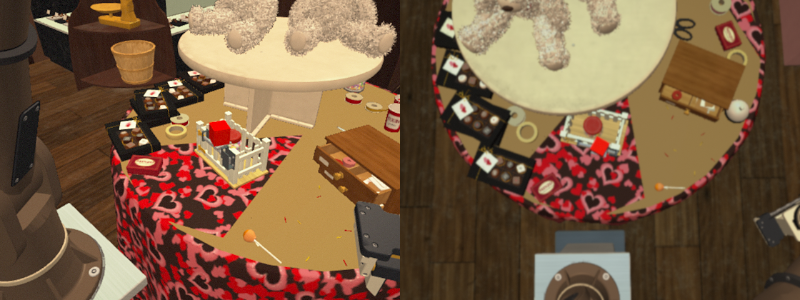

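The left half (scene) shows the white pen with the red cap at about (221,132) and the keeper on the front-left post at about (233,158). The top view has the cap at about (598,146), the tin and tape on the left and the lolly at about (665,187). Next I'll bring the wrist camera over, turned so the fingers close along the gate.

Request:
{"name": "carry_out", "arguments": {"claw": [9.1,9.1,9.1,9.1,9.1,9.1,9.1,9.1,9.1,9.1,9.1,9.1,9.1,9.1,9.1,9.1], "delta_pos": [[0,0,-3],[0,0,-3],[2.4,-2.5,-0.3],[2.4,-2.5,-0.3],[2.4,-2.5,-0.3],[2.4,-2.5,-0.3],[2.4,-2.5,-0.3],[2.4,-2.5,-0.3],[2.4,-2.5,-0.3],[2.4,-2.5,-0.3],[2.4,-2.5,-0.3],[2.4,-2.5,-0.3],[2.4,-2.5,-0.3],[2.4,-2.5,0],[2.4,-2.5,0],[0,0,0]], "angular": [[0,0,0],[0,0,0],[0,0,0],[0,0,0],[0,0,0],[0,0,0],[0,0,0],[0,0,0],[0,0,0],[0,0,0],[0,0,0],[0,0,0],[0,0,0],[0,0,0],[0,0,0],[0,0,0]]}}

```text
clock: 3.1
position: [0.4149, -0.1228, 0.3201]
ee_rot: [-3.053, -0.737, -0.003]
force: [-0.5, -0.2, 0.7]
width: 0.988
gripper_force: 0.0
```

Request:
{"name": "carry_out", "arguments": {"claw": [9.1,9.1,9.1,9.1,9.1,9.1,9.1,9.1,9.1,9.1,9.1,9.1,9.1,9.1,9.1,9.1,9.1], "delta_pos": [[0,0,0],[0,0,0],[0,0,0],[0,0,0],[0,0,0],[0,0,0],[0,0,0],[0,0,0],[0,0,0],[0,0,0],[0,0,0],[0,0,0],[0,0,0],[0,0,0],[0,0,0],[0,0,0],[0,0,0]], "angular": [[0,0,-0.14],[0,0,-0.14],[0,0,-0.14],[0,0,-0.14],[0,0,-0.14],[0,0,-0.14],[0,0,-0.14],[0,0,-0.14],[0,0,-0.14],[0,0,-0.14],[0,0,-0.14],[0,0,-0.14],[0,0,-0.14],[0,0,-0.14],[0,0,-0.14],[0,0,-0.14],[0,0,0]]}}

```text
clock: 4.8
position: [0.4135, -0.128, 0.3198]
ee_rot: [0.675, 3.068, -0.0]
force: [1.0, 0.1, 0.1]
width: 0.99
gripper_force: 0.0
```

```bash
cat > look.py <<'E'
from h import *
import pickle,sys
np.set_printoptions(precision=4,suppress=True)
def look(names,labels,tag=None):
    s=arm.observe();print("t",s["clock"],"pos",s["position"],"j",s["joints"]);M=R.from_rotvec(s["ee_rot"]).as_matrix();print("toolx",M[:,0],"tooly",M[:,1])
    try: db=pickle.load(open("db.pkl","rb"))
    except Exception: db=[]
    out={}
    for n in names:
        p=arm.get_image(n);out[n]=p
        for l in labels:
            r=arm.place_of(l,p)
            if r: db.append((tag,n,l,r[0]["conf"],*ray(p,r[0]["centre"])));print(n,l,round(r[0]["conf"],2),(np.array(r[0]["centre"])*[560,420]).round(1))
    pickle.dump(db,open("db.pkl","wb"));return out,db
def solve(db,l,minc=.4):
    rs=[d[4:] for d in db if d[2]==l and d[3]>minc]
    if len(rs)>1: x,e=tri(rs);print(l,x,np.round(e,1));return x
E
python3 - <<'E'
from look import *
L=["pen","keeper_lip","gate_hinge","knob","cap","jar"]
o,db=look(["wrist","scene","top"],L,1)
for l in L: solve(db,l)
save(o["wrist"],"w1.png")
E
```

```text
t 4.8 pos [ 0.4135 -0.128   0.3198] j [ 0.5528  0.0728 -0.3982  1.8312  0.0301  1.2432  1.2836]
toolx [-0.9077  0.4197 -0.0002] tooly [ 0.4197  0.9077 -0.0002]
wrist keeper_lip 0.68 [320.1 213.1]
wrist gate_hinge 0.91 [444.7 209.3]
wrist cap 0.61 [350.2 218.3]
scene pen 0.66 [316.9 226.9]
scene keeper_lip 0.88 [312.7 222.5]
scene gate_hinge 0.94 [281.  181.8]
scene knob 0.56 [305.4 190.5]
scene cap 0.87 [303.7 195.6]
scene jar 0.74 [320.4 224.4]
top pen 0.72 [273.2 182.9]
top gate_hinge 0.88 [234.6 190.2]
top jar 0.88 [270.1 181.4]
pen [ 0.5631 -0.0465  0.0013] [5.9 5.9]
keeper_lip [ 0.479  -0.0958  0.0881] [2.7 2.7]
gate_hinge [0.5343 0.0384 0.0964] [2.5 2.3 2. ]
cap [ 0.4818 -0.0686  0.1359] [2. 2.]
jar [ 0.5709 -0.0428  0.0012] [0.3 0.3]
```

View pics/w1.png

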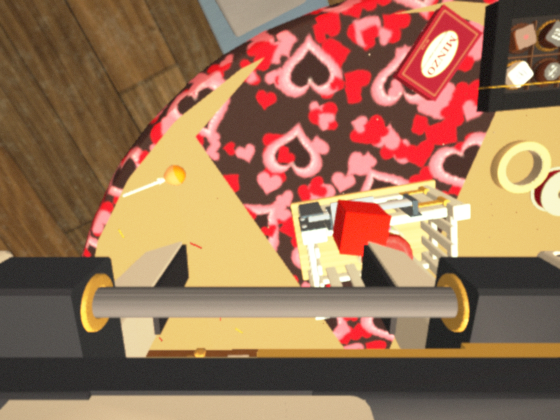

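The wrist view shows the cap at about (362,228), the keeper at (315,215) and the gate running almost level along row 208, so the tool is nearly aligned. I'll move over to centre it for a second view.

Request:
{"name": "carry_out", "arguments": {"claw": [9.1,9.1,9.1,9.1,9.1], "delta_pos": [[0,2,0],[0,2,0],[0,2,0],[0,2,0],[0,0,0]], "angular": [[0,0,0],[0,0,0],[0,0,0],[0,0,0],[0,0,0]]}}

```text
clock: 6.35
position: [0.4481, -0.0524, 0.3198]
ee_rot: [0.672, 3.069, 0.002]
force: [0.5, -0.5, 0.4]
width: 0.995
gripper_force: 0.0
```

Run:
```python
from look import *
L=["pen","keeper_lip","gate_hinge","knob","cap","jar"]
o,db=look(["wrist","scene","top"],L,2)
for l in L: solve(db,l)
w=o["wrist"]
cv2.imwrite("pics/w2.png",cv2.resize(w["frame"][130:340,160:440,::-1],(800,600),interpolation=cv2.INTER_CUBIC))
pickle.dump({k:o[k] for k in o},open("v2.pkl","wb"))
r=arm.trace("cap",w)
print(len(r),[x["conf"] for x in r])
m=r[0]["region"]
f=w["frame"].astype(int);c=m&(f[:,:,0]>1.0)
print(cv2.minAreaRect(np.argwhere(m)[:,::-1].astype(np.float32)), cv2.boundingRect(m.astype(np.uint8)))
```

```text
t 6.35 pos [ 0.4481 -0.0524  0.3198] j [ 0.4329  0.1136 -0.4766  1.7914  0.0537  1.249   1.0817]
toolx [-0.9085  0.4179 -0.    ] tooly [0.4179 0.9085 0.0013]
wrist pen 0.69 [312.3 227.7]
wrist keeper_lip 0.77 [253.7 209.8]
wrist gate_hinge 0.55 [375.4 207.6]
wrist cap 0.91 [276.8 220.6]
wrist jar 0.74 [312.8 232.8]
scene pen 0.79 [318.8 225.4]
scene gate_hinge 0.86 [280.7 179.2]
scene knob 0.54 [306.5 188.8]
scene cap 0.64 [305.1 197.1]
scene jar 0.61 [318.6 224.5]
pen [ 0.5639 -0.0442  0.0012] [4.8 7.4 2.9 1.6]
keeper_lip [ 0.4792 -0.095   0.0872] [3.4 2.1 1.4]
gate_hinge [0.5335 0.0392 0.0986] [1.8 3.3 3.  2.  2.7]
knob [-0.0499 -0.5046  0.6061] [0. 0.]
cap [ 0.4855 -0.0672  0.1315] [2.2 3.4 3.1 1.9]
jar [ 0.57   -0.0425  0.0019] [0.6 1.1 1.9 3.4]
1 [0.95]
((280.3122253417969, 228.669921875), (45.55026626586914, 57.21785354614258), 5.355824947357178) (256, 199, 49, 60)
```

View pics/w2.png

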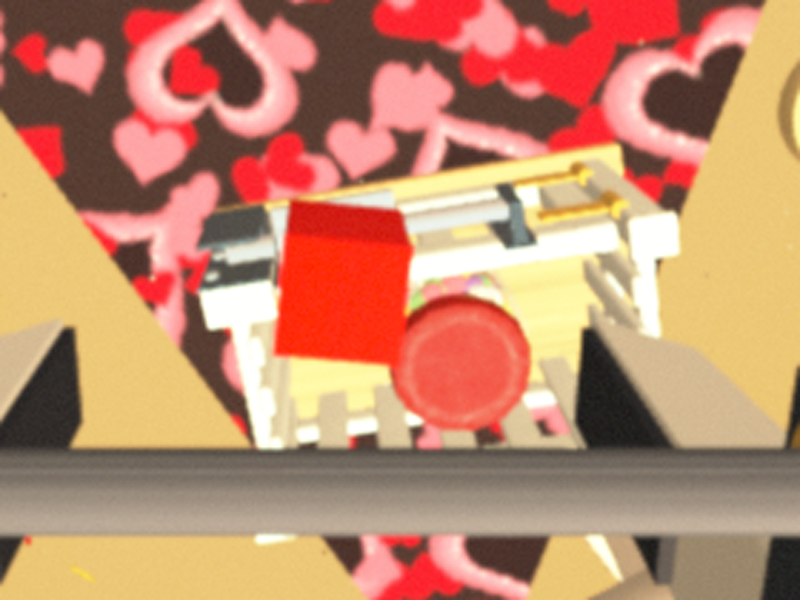

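The crop shows the cap top face with corners about (288,240),(413,248),(392,364),(276,354) and the bolt running right from it to guide (515,215). The floor's front edge runs (222,212)–(618,147), and the jar lid is at (460,360).

Run:
```python
from look import *
v=pickle.load(open("v2.pkl","rb"));w=v["wrist"]
def g(c,z): return atz(ray(w,[(160+c[0]/2.857)/560,(130+c[1]/2.857)/420]),z)
C=np.array([g(c,.175)for c in[(288,240),(413,248),(392,364),(276,354)]]);print(C)
print("centre",C.mean(0),"sides",[np.linalg.norm(C[i]-C[i-1]) for i in range(4)])
for a,b in((0,1),(3,2),(3,0),(2,1)):
    d=C[b]-C[a];print(np.degrees(np.arctan2(d[1],d[0])))
a,b=g((222,212),.012),g((618,147),.012);d=b-a;print("floor edge",a,b,np.degrees(np.arctan2(d[1],d[0])),np.linalg.norm(d))
a,b=g((415,275),.106),g((618,247),.106);d=b-a;print("gate back top",np.degrees(np.arctan2(d[1],d[0])),a,b)
db=pickle.load(open("db.pkl","rb"))
h=solve(db,"gate_hinge");k=solve(db,"keeper_lip");p=solve(db,"pen")
for n in v:
    r=arm.trace("cap",v[n]) if n!="wrist" else None
    if r:
        print(n,r[0]["conf"],r[0]["centre"],atz(ray(v[n],r[0]["centre"]),.165))
```

```text
[[ 0.4622 -0.0728  0.175 ]
 [ 0.4823 -0.0359  0.175 ]
 [ 0.5185 -0.0594  0.175 ]
 [ 0.4981 -0.0944  0.175 ]]
centre [ 0.4903 -0.0656  0.175 ] sides [np.float64(0.04189705204201172), np.float64(0.04199196651683809), np.float64(0.04307234246411467), np.float64(0.04052667202685382)]
61.40950599919628
59.871227467477745
148.90686425301024
147.0029884114555
floor edge [ 0.4803 -0.1255  0.012 ] [0.5329 0.0696 0.012 ] 74.93171089839781 0.2021208187428132
gate back top 73.64395429863676 [ 0.5175 -0.0435  0.106 ] [0.5413 0.0373 0.106 ]
gate_hinge [0.5335 0.0392 0.0986] [1.8 3.3 3.  2.  2.7]
keeper_lip [ 0.4792 -0.095   0.0872] [3.4 2.1 1.4]
pen [ 0.5639 -0.0442  0.0012] [4.8 7.4 2.9 1.6]
scene 0.59 [0.5495, 0.4457] [ 0.4722 -0.0828  0.165 ]
```

```bash
cat > fit.py <<'E'
from look import *
from scipy.optimize import minimize
def sil(p,q):
    x,y,z,a=q;c,s=np.cos(a),np.sin(a)
    P=[[x+c*i-s*j,y+s*i+c*j,z+k] for i in(-.022,.022) for j in(-.022,.022) for k in(0,.049)]
    h=cv2.convexHull(np.array([px(p,X) for X in P],np.float32))[:,0]
    m=np.zeros((420,560),np.uint8);cv2.fillConvexPoly(m,np.round(h*16).astype(np.int32),1,shift=4);return m>0
def fitcap(views,q0,fixz=None):
    ms=[]
    for p in views:
        r=arm.trace("cap",p)
        if r: ms.append((p,r[0]["region"]));print("trace",r[0]["conf"],r[0]["region"].sum())
    def cost(u):
        q=np.array([q0[0]+u[0]*.01,q0[1]+u[1]*.01,q0[2]+(0 if fixz else u[2]*.01),q0[3]+u[3]*.1])
        return sum(1-(sil(p,q)&m).sum()/(sil(p,q)|m).sum() for p,m in ms)
    b=min((minimize(cost,u0,method="Nelder-Mead",options=dict(initial_simplex=np.array([u0]+[np.array(u0)+d for d in np.eye(4)*.8]),maxiter=400)) for u0 in([0,0,0,0],[.3,-.3,.2,-1.5],[-.3,.3,-.2,1.5])),key=lambda r:r.fun)
    u=b.x;q=[q0[0]+u[0]*.01,q0[1]+u[1]*.01,q0[2]+(0 if fixz else u[2]*.01),q0[3]+u[3]*.1];print("fit",np.array(q),"yaw deg",np.degrees(q[3]),"cost",b.fun);return q
E
python3 - <<'E'
from fit import *
v=pickle.load(open("v2.pkl","rb"))
q0=[.49,-.066,.126,np.radians(-26)]
fitcap([v["wrist"]],q0,1); 
fitcap([v["wrist"],v["scene"]],q0)
fitcap([v["wrist"]],q0)
E
```

```text
trace 0.95 2506
fit [ 0.4902 -0.066   0.126  -0.5486] yaw deg -31.43180056831264 cost 0.03360370799536505
trace 0.95 2506
trace 0.59 933
fit [ 0.4907 -0.0664  0.1245 -0.5619] yaw deg -32.19700706490074 cost 0.11724171120053528
trace 0.95 2506
fit [ 0.4927 -0.067   0.1193 -0.537 ] yaw deg -30.765115504166328 cost 0.01746031746031751
```

Request:
{"name": "carry_out", "arguments": {"claw": [9.1,9.1,9.1,9.1,9.1], "delta_pos": [[0,0,0],[-1.1,0.3,1.5],[-1.1,0.3,1.5],[-1.1,0.2,1],[-1.1,0.2,0]], "angular": [[0,0,0.118],[0,0,0],[0,0,0],[0,0,0],[0,0,0]]}}

```text
clock: 8.25
position: [0.4899, -0.0699, 0.2785]
ee_rot: [-0.857, -3.02, 0.001]
force: [-0.1, -0.2, 1.0]
width: 0.992
gripper_force: 0.0
```

Run:
```python
from fit import *
o,db=look(["wrist"],["cap","keeper_lip","gate_hinge"],3)
w=o["wrist"];pickle.dump(w,open("v3.pkl","wb"))
s=arm.observe();print(px(w,s["position"]),px(w,[.4907,-.0664,.175]))
cv2.imwrite("pics/w3.png",w["frame"][120:420,60:500,::-1])
q0=[.49,-.066,.126,np.radians(-30)]
fitcap([w],q0,1);fitcap([w],q0)
```

```text
t 8.25 pos [ 0.4899 -0.0699  0.2785] j [ 0.4106  0.22   -0.453   1.7723  0.1034  1.1751  0.945 ]
toolx [-0.8511  0.5251  0.0021] tooly [ 0.5251  0.8511 -0.0011]
wrist cap 0.76 [277.9 188.5]
wrist keeper_lip 0.6 [249.  189.6]
wrist gate_hinge 0.6 [316.1 203.2]
[275.2527 263.7192] [278.528  203.9276]
trace 0.68 3335
fit [ 0.4904 -0.0656  0.126  -0.5307] yaw deg -30.404813111535898 cost 0.028546460821438968
trace 0.68 3335
fit [ 0.4918 -0.0669  0.1192 -0.5235] yaw deg -29.99260761774698 cost 0.01737047020065885
```

View pics/w3.png

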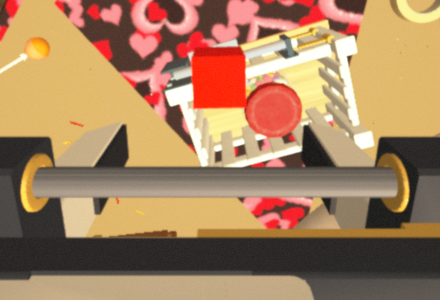

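The cap is square to the picture, with its top at about (218,77) in the crop, between the finger lines. I'll descend onto it.

Request:
{"name": "carry_out", "arguments": {"claw": [9.1,9.1,9.1,9.1,9.1,9.1,9.1,9.1], "delta_pos": [[0.1,0.35,0],[0,0,2.5],[0,0,2.5],[0,0,2.5],[0,0,2.5],[0,0,2.2],[0,0,2],[0,0,0]], "angular": [[0,0,-0.02],[0,0,0],[0,0,0],[0,0,0],[0,0,0],[0,0,0],[0,0,0],[0,0,0]]}}

```text
clock: 9.35
position: [0.4894, -0.0657, 0.1359]
ee_rot: [-0.824, -3.028, 0.001]
force: [-0.3, -0.4, -0.3]
width: 0.994
gripper_force: 0.0
```

Request:
{"name": "carry_out", "arguments": {"claw": [4,4,4,4,4,4,4,4], "delta_pos": [[0,0,0],[0,0,0],[0,0,0],[0,0,0],[0,0,0],[0,0,0],[0,0,0],[0,0,0]], "angular": [[0,0,0],[0,0,0],[0,0,0],[0,0,0],[0,0,0],[0,0,0],[0,0,0],[0,0,0]], "force": 10}}

```text
clock: 10.15
position: [0.4911, -0.066, 0.1378]
ee_rot: [0.827, 3.031, -0.0]
force: [0.1, 0.8, 2.0]
width: 0.482
gripper_force: 10.0
```

Request:
{"name": "carry_out", "arguments": {"claw": [4,4,4,4,4,4,4,4,4,4,4,4,4,4,4,4,4], "delta_pos": [[0,0,-1],[0,0,-1.5],[0,0,-2],[0,0,-2],[0,0,-1.5],[0,0,0],[-1.47,-2.67,0],[-1.47,-2.67,0],[-1.47,-2.67,0],[-1.47,-2.67,0],[-1.47,-2.67,0],[-1.47,-2.67,0],[-1.47,-2.67,0],[-1.47,-2.67,0],[-1.47,-2.67,0],[-1.47,-2.67,0],[0,0,0]], "angular": [[0,0,0],[0,0,0],[0,0,0],[0,0,0],[0,0,0],[0,0,0],[0,0,0],[0,0,0],[0,0,0],[0,0,0],[0,0,0],[0,0,0],[0,0,0],[0,0,0],[0,0,0],[0,0,0],[0,0,0]], "force": 12}}

```text
clock: 11.85
position: [0.4799, -0.3758, 0.2163]
ee_rot: [-0.836, -3.027, 0.003]
force: [-1.1, -0.2, -0.1]
width: 0.48
gripper_force: 12.0
```

Run:
```python
from fit import *
L=["pen","keeper_lip","gate_hinge","knob","cap"]
o,db=look(["scene","top"],L,4)
for l in L[1:4]: solve([d for d in db if l!="knob" or d[0]==4],l)
cv2.imwrite("pics/s4.png",np.hstack([cv2.resize(o["scene"]["frame"][120:330,230:450],(440,420)),cv2.resize(o["top"]["frame"][150:320,220:400],(360,340),interpolation=cv2.INTER_CUBIC)[:420] if 0 else cv2.resize(o["top"]["frame"][130:340,220:400],(360,420))])[:,:,::-1])
p=fitcap([o["scene"],o["top"]],[.482,-.37,.2,np.radians(-30)])
```

```text
t 11.85 pos [ 0.4799 -0.3758  0.2163] j [ 0.7914  0.4419 -0.3109  1.605   0.1486  1.1189  1.4751]
toolx [-0.8582  0.5133  0.001 ] tooly [ 0.5133  0.8582 -0.0024]
scene pen 0.8 [316.3 226.5]
scene keeper_lip 0.69 [314.4 225.3]
scene gate_hinge 0.69 [282.7 178.9]
scene knob 0.62 [307.5 187.5]
scene cap 0.58 [468.3 241. ]
top pen 0.84 [271.6 180.3]
top keeper_lip 0.83 [294.5 212.7]
top gate_hinge 0.73 [229.2 189.4]
top knob 0.83 [278.5 206.5]
top cap 0.49 [424.2 204.9]
keeper_lip [ 0.4807 -0.0969  0.0839] [2.1 4.9 2.7 2.9 3.2 4.3]
gate_hinge [0.523  0.0221 0.1189] [ 9.4 11.6 14.  15.7  8.1 64.4  4.7 25.7]
knob [ 0.489  -0.0663  0.1487] [1.9 1.9]
trace 0.69 1316
trace 0.62 117
fit [ 0.4813 -0.3686  0.1972 -0.5654] yaw deg -32.39686100778063 cost 1.2152959528555334
```

View pics/s4.png

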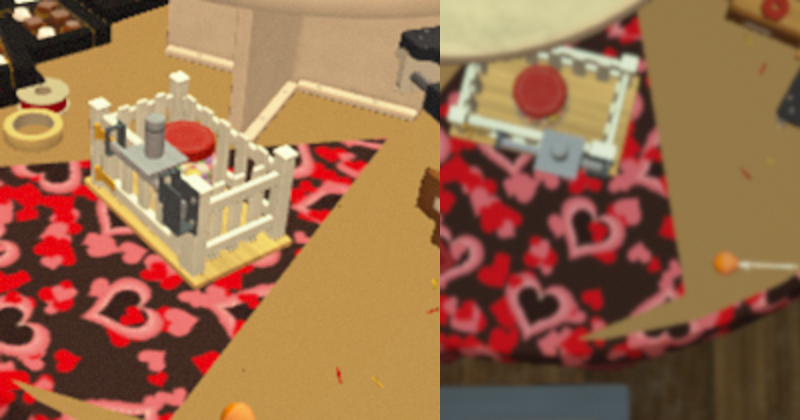

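The knob is free now: it stands at about (155,135) in the left crop, with the square flange below it and the keeper at (180,200). The top crop has the knob at (560,152). Now I'll stand the cap down.

Request:
{"name": "carry_out", "arguments": {"claw": [4,4,4,4,4,4,4,4,4,4], "delta_pos": [[0,0,3],[0,0,3.5],[0,0,3.5],[0,0,3.5],[0,0,3.2],[0,0,2],[0,0,0.8],[0,0,0.4],[0,0,0.3],[0,0,0]], "angular": [[0,0,0],[0,0,0],[0,0,0],[0,0,0],[0,0,0],[0,0,0],[0,0,0],[0,0,0],[0,0,0],[0,0,0]]}}

```text
clock: 13.55
position: [0.4825, -0.3711, 0.0165]
ee_rot: [0.827, 3.03, -0.001]
force: [0.2, 0.7, -1.4]
width: 0.478
gripper_force: 12.0
```

Request:
{"name": "carry_out", "arguments": {"claw": [4,4,4], "delta_pos": [[0,0,0.25],[0,0,0.15],[0,0,0]], "angular": [[0,0,0],[0,0,0],[0,0,0]]}}

```text
clock: 13.85
position: [0.4821, -0.3709, 0.012]
ee_rot: [0.827, 3.03, -0.0]
force: [-0.3, 0.3, -0.9]
width: 0.479
gripper_force: 12.0
```

Request:
{"name": "carry_out", "arguments": {"claw": [4,4], "delta_pos": [[0,0,0.15],[0,0,0.0]], "angular": [[0,0,0],[0,0,0]]}}

```text
clock: 14.05
position: [0.4824, -0.371, 0.0114]
ee_rot: [0.827, 3.03, -0.001]
force: [-2.2, 1.8, 9.8]
width: 0.478
gripper_force: 12.0
```

Request:
{"name": "carry_out", "arguments": {"claw": [6.5,6.5,6.5,6.5,6.5,6.5,6.5,6.5,6.5,6.5,6.5,6.5,6.5], "delta_pos": [[0,0,-0.1],[0,0,0],[0,0,0],[0,0,0],[0,0,-1],[0,0,-2.5],[0,0,-3],[0,0,-4],[0,0,-4],[0,0,-4],[0,0,-4],[0,0,-3],[0,0,0]], "angular": [[0,0,0],[0,0,0],[0,0,0],[0,0,0],[0,0,0],[0,0,0],[0,0,0],[0,0,0],[0,0,0],[0,0,0],[0,0,0],[0,0,0],[0,0,0]]}}

```text
clock: 15.35
position: [0.484, -0.3716, 0.272]
ee_rot: [0.825, 3.023, -0.004]
force: [-0.1, 0.4, 0.1]
width: 0.706
gripper_force: 0.0
```

Request:
{"name": "carry_out", "arguments": {"claw": [6,6,6,6,6,6,6,6,6,6,6,6,6], "delta_pos": [[1.5,2.66,0],[1.5,2.66,0],[1.5,2.66,0],[1.5,2.66,0],[1.5,2.66,0],[1.5,2.66,0],[1.5,2.66,0],[1.5,2.66,0],[1.5,2.66,0],[1.5,2.66,0],[0,0,0],[0,0,0],[0,0,0]], "angular": [[0,0,0],[0,0,0],[0,0,0],[0,0,0],[0,0,0],[0,0,0],[0,0,0],[0,0,0],[0,0,0],[0,0,0],[0,0,-0.13],[0,0,-0.13],[0,0,0]]}}

```text
clock: 16.65
position: [0.4875, -0.0651, 0.2661]
ee_rot: [-0.423, -3.112, 0.0]
force: [-0.2, -1.3, -0.5]
width: 0.653
gripper_force: 0.0
```

Run:
```python
from fit import *
L=["keeper_lip","gate_hinge","knob","cap"]
o,db=look(["wrist","scene","top"],L,5)
print(np.array([0])); solve([d for d in db if d[0] in(4,5)],"knob")
K=[d for d in db if d[2]=="gate_hinge" and (d[0]<4 or d[1]!="top")]
solve([d for d in K if d[3]>.65],"gate_hinge");solve(db,"keeper_lip")
w=o["wrist"];pickle.dump(o,open("v5.pkl","wb"))
r=arm.trace("knob",w)
if r: print("trace knob",r[0]["conf"],r[0]["region"].sum(),cv2.boundingRect(r[0]["region"].astype(np.uint8)))
fitcap([o["scene"],o["top"]],[.482,-.37,.0,np.radians(-30)],1)
cv2.imwrite("pics/w5.png",np.hstack([cv2.resize(w["frame"][120:300,180:400],(440,360)),cv2.resize(o["scene"]["frame"][200:380,340:520],(360,360))])[:,:,::-1])
```

```text
t 16.65 pos [ 0.4875 -0.0651  0.2661] j [ 0.4544  0.2322 -0.5188  1.7963  0.1256  1.1463  1.1959]
toolx [-0.9637  0.2668  0.0005] tooly [ 0.2668  0.9637 -0.0002]
wrist keeper_lip 0.66 [243.3 186.4]
wrist gate_hinge 0.8 [388.5 203.9]
wrist knob 0.6 [273.3 202.6]
wrist cap 0.62 [ 53.7 223.9]
scene keeper_lip 0.7 [312.8 221.4]
scene gate_hinge 0.61 [280.2 180.5]
scene knob 0.56 [305.3 188.2]
scene cap 0.72 [439.5 330.1]
top cap 0.91 [403.3 214.3]
[0]
knob [ 0.4887 -0.066   0.1481] [2.4 1.4 0.8 1.9]
gate_hinge [0.5341 0.0389 0.0998] [0.8 4.5 2.8 2.4 2.9 2.9]
keeper_lip [ 0.4801 -0.0964  0.086 ] [2.2 3.8 2.6 3.1 4.6 4.7 1.4 4.5]
trace knob 0.73 3304 (227, 170, 120, 53)
trace 0.7 1410
trace 0.81 449
fit [ 0.4811 -0.3697  0.     -0.5168] yaw deg -29.608336080642196 cost 0.12240180569273096
```

View pics/w5.png

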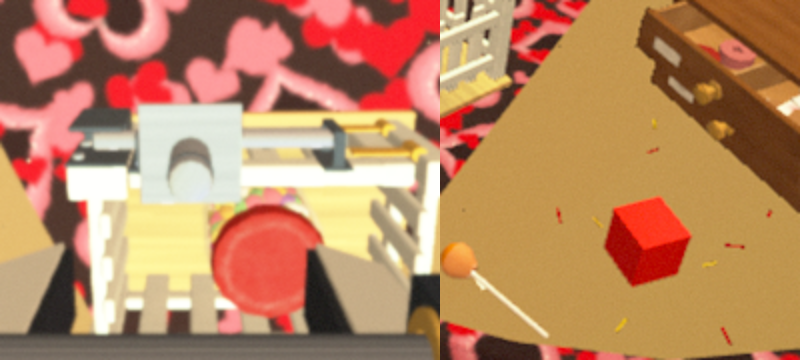

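The left crop shows the bare knob top at about (190,180) on its flange, with the gate level in the picture. On the right the cap stands upright on the table at (648,240). I'll lower the tool over the knob and grip it.

Request:
{"name": "carry_out", "arguments": {"claw": [6,6,6,6,6,6,6,6], "delta_pos": [[-0.1,0,2],[0,0,2.5],[0,0,2.5],[0,0,2.5],[0,0,2],[0,0,1.5],[0,0,0.5],[0,0,0]], "angular": [[0,0,0],[0,0,0],[0,0,0],[0,0,0],[0,0,0],[0,0,0],[0,0,0],[0,0,0]]}}

```text
clock: 18.35
position: [0.4886, -0.0656, 0.1309]
ee_rot: [-0.427, -3.111, -0.0]
force: [-0.3, -0.1, 1.2]
width: 0.651
gripper_force: 0.0
```

Request:
{"name": "carry_out", "arguments": {"claw": [1,1,1,1,1,1,1,1], "delta_pos": [[0,0,0],[0,0,0],[0,0,0],[0,0,0],[0,0,0],[0,0,0],[0,0,0],[0,0,0]], "angular": [[0,0,0],[0,0,0],[0,0,0],[0,0,0],[0,0,0],[0,0,0],[0,0,0],[0,0,0]], "force": 25}}

```text
clock: 19.15
position: [0.489, -0.0656, 0.1313]
ee_rot: [0.427, 3.112, 0.0]
force: [0.1, -0.5, 2.6]
width: 0.201
gripper_force: 25.0
```

Request:
{"name": "carry_out", "arguments": {"claw": [1,1,1,1,1], "delta_pos": [[0,0,-0.4],[0,0,-0.4],[0,0,-0.4],[0,0,-0.1],[0,0,0]], "angular": [[0,0,0],[0,0,0],[0,0,0],[0,0,0],[0,0,0]]}}

```text
clock: 19.65
position: [0.4889, -0.0657, 0.1444]
ee_rot: [0.427, 3.112, -0.0]
force: [0.8, 0.6, -0.6]
width: 0.201
gripper_force: 25.0
```

Request:
{"name": "carry_out", "arguments": {"claw": [1,1,1,1,1,1,1], "delta_pos": [[0,0.5,0],[0,0.5,0],[0,0.5,0],[0,0.5,0],[0,0.5,0],[0,0.4,0],[0,0,0]], "angular": [[0,0,0],[0,0,0],[0,0,0],[0,0,0],[0,0,0],[0,0,0],[0,0,0]]}}

```text
clock: 20.35
position: [0.4967, -0.0368, 0.1442]
ee_rot: [-0.425, -3.112, -0.001]
force: [-1.3, 0.4, -1.0]
width: 0.205
gripper_force: 25.0
```

Request:
{"name": "carry_out", "arguments": {"claw": [1,1,1,1], "delta_pos": [[0,0.2,0],[0,0.2,0],[0,0.2,0],[0,0,0]], "angular": [[0,0,0],[0,0,0],[0,0,0],[0,0,0]]}}

```text
clock: 20.75
position: [0.4973, -0.0342, 0.1438]
ee_rot: [-0.43, -3.11, 0.005]
force: [-3.2, -7.0, -0.6]
width: 0.202
gripper_force: 25.0
```

Request:
{"name": "carry_out", "arguments": {"claw": [1,1,1,1,1,1,1], "delta_pos": [[0,-0.15,0],[0.34,0.075,0],[0.34,0.075,0],[0.34,0.075,0],[0.34,0.075,0],[0.34,0.075,0],[0,0,0]], "angular": [[0,0,0],[0,0,0.04],[0,0,0.04],[0,0,0.04],[0,0,0.04],[0,0,0.04],[0,0,0]], "force": 30}}

```text
clock: 21.45
position: [0.4831, -0.0249, 0.1443]
ee_rot: [0.738, 3.053, -0.002]
force: [-1.5, -5.6, -1.0]
width: 0.202
gripper_force: 30.0
```

Request:
{"name": "carry_out", "arguments": {"claw": [1,1,1,1,1,1,1,1], "delta_pos": [[0,-0.1,0],[0.34,0.065,0],[0.34,0.065,0],[0.34,0.065,0],[0.34,0.065,0],[0.34,0.065,0],[0.34,0.065,0],[0,0,0]], "angular": [[0,0,0],[0,0,0.04],[0,0,0.04],[0,0,0.04],[0,0,0.04],[0,0,0.04],[0,0,0.04],[0,0,0]]}}

```text
clock: 22.25
position: [0.4689, -0.0104, 0.1446]
ee_rot: [1.095, 2.943, 0.001]
force: [3.0, -2.7, -1.7]
width: 0.199
gripper_force: 30.0
```

Run:
```python
from fit import *
s=arm.observe();print(s["force"],s["position"],s["gripper_force"],s["width"])
K0=np.array([.4973,-.0342]);K=s["position"][:2];y=np.array([.2668,.9637]);x=np.array([.9637,-.2668])
H=K0+.017*x+.084*y;a=K0-H;b=K-H;print("theta",np.degrees(np.arctan2(a[1],a[0])-np.arctan2(b[1],b[0]))%360,np.linalg.norm(a),np.linalg.norm(b), "chord",np.degrees(2*np.arcsin(np.linalg.norm(K-K0)/2/.0857)))
o,db=look(["scene","top"],["knob","keeper_lip","gate_hinge","cap","jar"],6)
solve([d for d in db if d[0]==6],"knob")
cv2.imwrite("pics/s6.png",np.hstack([cv2.resize(o["scene"]["frame"][100:310,230:450],(440,420)),cv2.resize(o["top"]["frame"][130:340,220:400],(360,420))])[:,:,::-1])
```

```text
[ 3.0273 -2.6589 -1.7213] [ 0.4689 -0.0104  0.1446] 30.000406801700592 0.199418828252758
theta 25.029325625999135 0.08569868718860284 0.08539175024457635 chord 24.98421896299036
t 22.25 pos [ 0.4689 -0.0104  0.1446] j [ 0.2479  0.314  -0.4185  2.0197  0.1699  0.8384  0.5923]
toolx [-0.7569  0.6536 -0.0016] tooly [0.6536 0.7569 0.0015]
scene knob 0.8 [278.2 177.2]
scene keeper_lip 0.62 [316.4 222. ]
scene cap 0.56 [437.8 332.6]
scene jar 0.67 [320.8 225. ]
top knob 0.71 [269.5 183.2]
top cap 0.98 [406.6 215.2]
top jar 0.62 [267.9 183.3]
knob [ 0.5126 -0.0215  0.1478] [36.5 36.5]
```

View pics/s6.png

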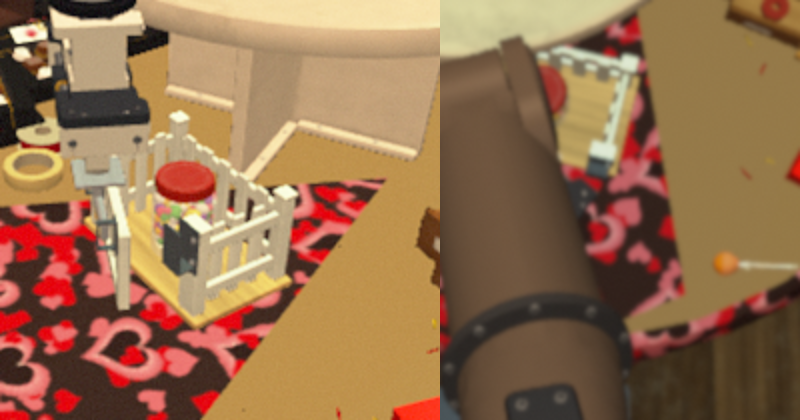

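The left crop shows the gate swung forward, its free end at about (122,300), with the gripper on the knob. The jar is untouched. I'll add a small nudge against the draw stop, let it settle and hand in.

Request:
{"name": "carry_out", "arguments": {"claw": [1,1,1,1,1], "delta_pos": [[0,0.1,0],[0,0,0],[0,0,0],[0,0,0],[0,0,0]], "angular": [[0,0,0],[0,0,0],[0,0,0],[0,0,0],[0,0,0]]}}

```text
clock: 23.35
position: [0.4685, -0.01, 0.1442]
ee_rot: [1.096, 2.944, -0.0]
force: [4.3, -3.9, -0.7]
width: 0.201
gripper_force: 30.0
```

Request:
{"name": "carry_out", "arguments": {"claw": [1,1,1], "delta_pos": [[0,0.15,0],[0,0,0],[0,0,0]], "angular": [[0,0,0],[0,0,0],[0,0,0]]}}

```text
clock: 23.65
position: [0.4684, -0.0098, 0.1438]
ee_rot: [-1.097, -2.942, 0.003]
force: [0.8, -5.7, -0.9]
width: 0.198
gripper_force: 30.0
```

Moving it 1.5 mm further changed the position by only about 0.2 mm, with about 4 N of push back along the gate, so the bolt is at its stop. The gate is at about 25°.

```bash
python3 -c "
from cell import arm
print(arm.sign_off())"
```

```text
the job is handed in; nothing more can be done
None
```

The job is handed in at about 24 s: the cap stands rim down on the table near (0.48, -0.37), the bolt was lifted over the lip and drawn back to its stop, and the gripper is holding the gate open by the knob at about 25°, with nothing else seen to have moved.

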